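# Switch on the fume extraction and open the push-and-turn solvent can

## Robot

A 7-joint arm with a two-finger parallel gripper is mounted at the origin on the work surface. World frame = base frame: x ahead of the robot, y to its left, z up, the work surface at z = 0. Lengths are in m, angles in rad, forces in N, time in s.
With the tool pointing down it reaches from about 0.35 to 0.9 m from the base axis. Payload 19.9 kg.
Tool frame: the origin (TCP) lies at the very end of the fingers, on their centre line; the grasp point (between the pads) lies 19 mm behind it; z points along the fingers, y is the direction in which the jaws open and shut (so a half turn about z gives the same grasp; the last joint's range is limited). The gripper opens to 94 mm and grips with 3 to 60 N. Pads are 16 mm wide; open, the fingers measure 119 mm over their backs; the gripper's body (75 mm by 177 mm) begins 78 mm behind the grasp point.
Start: joints at [1.246, 0.417, -0.01, 1.614, 0.005, 1.111, -0.053], TCP at [0.174, -0.6, 0.205] pointing down, gripper open.
Joint ranges: [-2.81, 2.81], [-0.39, 2.02], [-1.27, 1.25], [0.06, 2.57], [-1.19, 4.33], [0.19, 2], [-2.82, 2.82]. Speed limits (rad/s): [1.89, 1.89, 2.39, 2.39, 3.01, 3.01, 3.01].

## Interface

Orientations are given as a unit quaternion [x, y, z, w].
In Python, from workcell import manip, status, optics, workorder gives the robot as it stands. Calls block until the motion is done:
- manip.goto(position, orientation): joint-space move of the TCP to a pose.
- manip.move_l(position, rotation=None, speed=0.15): straight line of the TCP; rotation=None keeps the orientation; speed is the mean speed in m/s.
- manip.move_j(angles): joint-space move.
- manip.command_gripper(opening): opening from 0.0 (shut) to 1.0 (fully open); the grip force is fixed at half the most; returns when the fingers have stopped.
- manip.dwell(seconds).
- manip.ik(position, orientation): joint angles nearest the present ones, or None.
- status.sense(): the state.
- optics.snapshot(name): name is "scene" or "top" or "wrist"; returns the picture (384x512x3 uint8, red, green, blue); there is no depth.
- optics.calibration(name): a dict with "fx", "fy", "cx", "cy" (pixels), "R" (3x3) and "t" (3): a world point X has camera coordinates R X + t; the wrist camera has in their place "mount" (4x4, takes a point from camera to tool coordinates, whose origin is the TCP and whose axes are the flange's). Camera axes: x right, y down, z forward; pixel columns grow to the right and rows downward; lengths in m; the calibration is good to about 2 mm. A picture is of the moment at which its call begins: read the wrist's pose just before it. calibration takes no time and is no camera call.
A pose or a line that the arm cannot do raises manip.MotionError and nothing moves.
- workorder.sign_off(): hands the job in, once; it reports no verdict.
Trained networks look in the newest picture that a camera, given by its name, has taken for a name from the list of things; names that differ only in an ending like _2 or _b are one class to them, and where a whole thing is asked for, a point or a joint stands for the part that bears it (a point fixed in the world has none). Each returns a list of dicts, best first, with "p" (0 to 1); they miss things now and then, are a little off and sometimes report something else, mostly with a low value. They report only what shows in the picture. A call takes as long as a camera call. They do not tell look-alikes from the thing itself.
- optics.search_frame(camera, label): "extent" ([left, top, width, height] in pixels, round what is visible of it).
- optics.spot_point(camera, label): "location" ([column, row] in pixels: a listed point, or the origin of a listed thing).
The state is a dict: "time": time; "joints": joint angles; "qvel": joint speeds; "joint_efforts": joint torques, N m; "ee_pos": TCP position; "ee_rot": TCP orientation; "wrist_force": force on the tool from outside, world axes, zero at the start; "moment": the same for the moment, N m; "finger_gap": opening from 0.0 (shut) to 1.0 (fully open).
Only numpy, scipy, OpenCV 4.12 (cv2) and the standard library are available. Lean on these libraries where they do the work, as an engineer would, in place of code of your own. Each camera call takes 0.05 s, during which the arm holds its last target.

## Task

Turn the fume extraction's rotary isolator on first. Then open the solvent can: push its child-resistant cap down hard and, keeping it down, turn it anticlockwise until it is free, without forcing it, and lift the cap off. Put the cap down gently, right way up, wholly on the blue-green bench mat, and leave the other things on the bench where they stand.

Things in the scene. Friction and masses are not known exactly. Their poses are not given: they have to be found in the camera images.
- can: Squat bare-metal solvent can, 150 mm across, bolted to the bench in a round steel holder 184 mm across, fixed. Origin at the centre of the underside, z up. Its round top is 115 mm above the bench; a neck 40 mm across rises from it, hidden under the cap. Its x axis is the line along which the cap's wing lies when locked.
- cap: Loose grey push-and-turn cap, about 120 g, locked on the can's neck. Round skirt 76 mm across, 37 mm high, flat on top (the flange); across that stands a wing 68 mm long (cap's x axis), 20 mm thick (y), 30 mm high. Origin at the centre of the skirt's underside, z up. Locked: origin 128 mm, flange 165 mm, wing's top 195 mm above the bench. Fingers either side of the wing, tips on the flange, can press and turn it.
- cap_flange (a point): Centre of the cap's flange, 37 mm above its origin. A spring pushes the cap up; up, it will not turn (5 degrees of play). Pressing takes 9 N to start, 14 N at 5 mm, where it can turn, 16 N at 7 mm, a hard stop. Keep it down while it turns. Over 80 N between cap and can, pressing down or twisting against a stop, counts as forcing it.
- neck (a point): On the can's axis, at its top, 115 mm above the bench. Bayonet: the pressed cap turns anticlockwise seen from above, by 112 to 130 degrees (hard stop) from locked; there it rises 3 mm when let up and lifts straight off (clear after 35 mm). Let up earlier it stays where it is, best at 60 degrees (within 6), a second notch, so it can be gripped anew.
- cap_wing (a point): Middle of the cap's wing: on the cap's axis, 52 mm above its origin and 15 mm below the wing's top.
- isolator: Grey switch box 120 x 120 mm and 80 mm high, fixed to the bench; origin at the centre of its underside, z up. The black handle turns about the box's vertical centre line.
- handle (a joint): Angle of the isolator's handle, rad: 0 is off, 1.571 (a quarter turn clockwise seen from above) is on. At 0 the handle's long arm points along the box's +y axis, at 1.571 along its +x axis. A spring holds it in either position: about 0.45 N m to leave, and past half-way it snaps on by itself.
- handle_tip (a point): On the handle's long arm, 68 mm from the turning axis and 7 mm short of its end, half-way up the arm: 110 mm above the bench. The arm is a bar 20 mm thick, from 95 to 125 mm above the bench, reaching 75 mm from the axis on the long side and 25 mm on the other.
- mat: Blue-green bench mat, 250 mm along its x, 220 mm along its y, 3 mm thick, fixed flat on the bench; origin at the centre of its underside.
- spool: Bystander: solder spool on a 90 x 70 mm steel base, 80 mm high; origin at the centre of its underside.
- flux: Bystander: white flux bottle 48 mm across, 110 mm high; origin at the centre of its underside.
- sponge_tray: Bystander: black tray 110 x 80 mm, 30 mm high, with a sponge; origin at the centre of its underside.
Mind the look-alikes: they are no part of the job. Leave any turquoise look-alike of the cap alone.

How it is judged:
By the outcome, as a careful person would: the job done as asked, in the order asked, and still so for the second after the job is handed in, with the robot touching nothing.
It also fails if it takes over 72 s, if anything falls off the work surface, if the arm or the gripper's body presses on something with over 40 N, if the wrist force passes 120 N, or if a joint passes its speed limit or range.

## Working session

There is one attempt and no reset: what is moved stays moved. The work goes in short steps, each a Python script; the robot and the scene stay as the last script left them, time stands still between calls to the robot, and variables do not carry over. Pictures are saved under pics/ and viewed, and the job is handed in when it is done.

```bash
ls; mkdir -p pics; python3 - <<'E'
from workcell import manip, status, optics, workorder
import cv2
s=status.sense(); print(s)
for c in ["scene","top","wrist"]:
    im=optics.snapshot(c); cv2.imwrite(f"pics/{c}0.png",im[:,:,::-1])
    k=optics.calibration(c); print(c,k)
    if c=="wrist": continue
    for n in ["can","cap","isolator","handle_tip","mat","spool","flux","sponge_tray"]:
        r=optics.spot_point(c,n); print(c,n,[(q["location"],round(q["p"],2)) for q in r])
print(status.sense()["time"])
E
```

```text
pics
{'time': 0.0, 'joints': array([ 1.24652753,  0.41799189, -0.01027856,  1.61415336,  0.00473226,
        1.11069928, -0.0530229 ]), 'qvel': array([ 2.35243832e-05,  6.87064142e-04, -2.96465488e-04, -1.73522108e-03,
       -6.10541788e-04, -5.21124242e-04,  1.41487967e-03]), 'joint_efforts': array([-2.75661314e-04, -8.51264048e+01,  6.37930892e-01, -4.25987649e+01,
       -4.89965617e-02,  1.86646509e-02,  1.80150496e-04]), 'ee_pos': array([ 0.17424604, -0.59983458,  0.20482298]), 'ee_rot': array([ 9.90023280e-01,  1.40902546e-01, -1.50633091e-04, -5.96104555e-04]), 'wrist_force': array([-0.50420244, -0.46818443, -0.24175572]), 'moment': array([-0.01790222, -0.0110739 , -0.03604028]), 'finger_gap': 0.9964983051988776}
scene {'fx': 393.162285196984, 'fy': 393.162285196984, 'cx': 256.3700884528296, 'cy': 193.05569434856898, 'R': array([[-5.35782852e-01,  8.44355804e-01, -1.08177141e-04],
       [ 5.49082918e-01,  3.48321200e-01, -7.59723826e-01],
       [-6.41439541e-01, -4.07106396e-01, -6.50245874e-01]]), 't': array([ 0.31797859, -0.24865248,  1.69580849])}
scene can [([341.0, 225
[... 757 characters left out ...]
ator [([348.6, 230.6], 0.82)]
top handle_tip [([338.1, 241.8], 0.69), ([311.8, 160.6], 0.43)]
top mat [([269.1, 219.7], 0.62)]
top spool [([248.5, 154.5], 0.82)]
top flux [([200.6, 163.6], 0.75)]
top sponge_tray [([311.6, 161.9], 0.83)]
wrist {'fx': 307.7776001292211, 'fy': 307.7776001292211, 'cx': 256.1690837690317, 'cy': 193.39256029461566, 'mount': array([[ 5.42050163e-04, -9.70821343e-01, -2.39803308e-01,
         6.87505760e-02],
       [ 9.99999852e-01,  5.35721466e-04,  9.15760947e-05,
         2.10022493e-04],
       [ 3.95637525e-05, -2.39803322e-01,  9.70821490e-01,
        -1.77906189e-01],
       [ 0.00000000e+00,  0.00000000e+00,  0.00000000e+00,
         1.00000000e+00]])}
0.95
```

View pics/scene0.png

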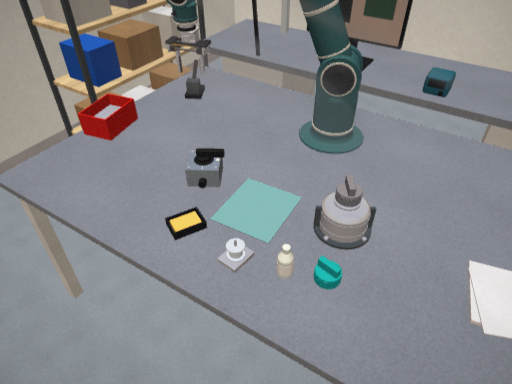

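View pics/top0.png

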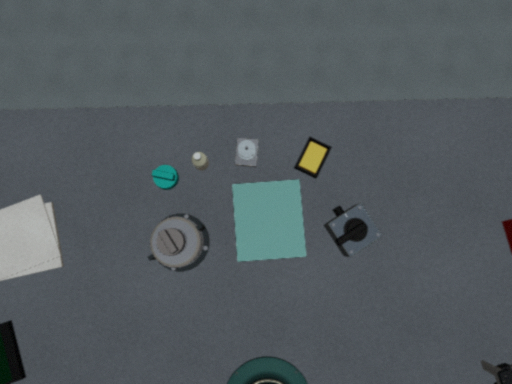

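```bash
python3 - <<'E'
import cv2,numpy as np
t=cv2.imread("pics/top0.png"); s=cv2.imread("pics/scene0.png")
f=lambda im,x,y,w=64,h=64:cv2.resize(im[y:y+h,x:x+w],(400,300) if w!=h else (390,300),interpolation=cv2.INTER_CUBIC)
o=np.vstack([np.hstack([f(t,320,195,84,64),f(t,135,205,84,64)]),np.hstack([f(s,170,135,84,64),f(s,305,175,84,64)])])
cv2.imwrite("pics/crop0.png",o)
E
```

```text
(no output)
```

View pics/crop0.png

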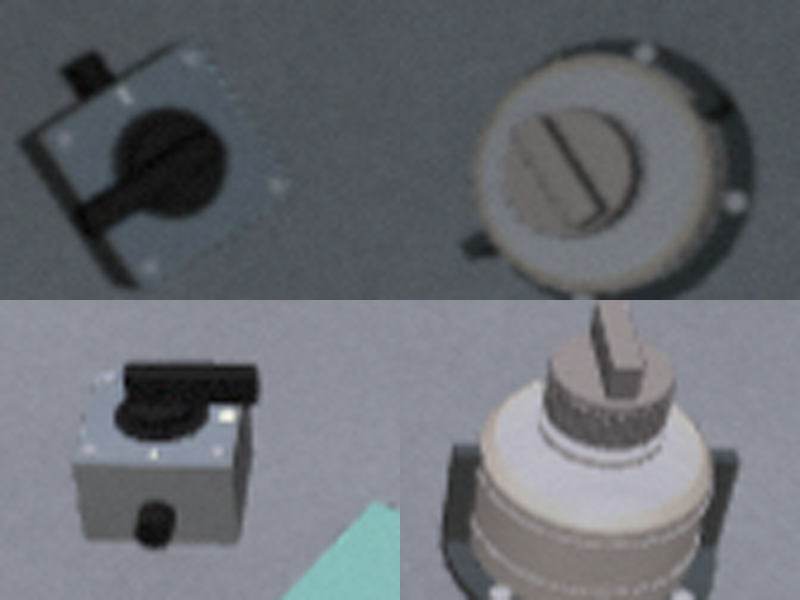

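```bash
cat > h.py <<'E'
from workcell import manip, status, optics, workorder
import cv2, numpy as np
from scipy.spatial.transform import Rotation as Rn
def cam(c):
    k=optics.calibration(c)
    K=np.array([[k["fx"],0,k["cx"]],[0,k["fy"],k["cy"]],[0,0,1]])
    if c=="wrist":
        s=status.sense(); T=np.eye(4); T[:3,:3]=Rn.from_quat(s["ee_rot"]).as_matrix(); T[:3,3]=s["ee_pos"]
        M=np.linalg.inv(T@k["mount"]); return K,M[:3,:3],M[:3,3]
    return K,np.array(k["R"]),np.array(k["t"])
def back(cm,uv,z):
    K,R,t=cm
    d=R.T@np.linalg.inv(K)@np.array([uv[0],uv[1],1.]); o=-R.T@t
    return o+d*(z-o[2])/d[2]
def proj(cm,X):
    K,R,t=cm; p=K@(R@np.asarray(X,float)+t); return p[:2]/p[2]
def down(yaw):  # tool z down, tool y axis (jaw dir) at angle yaw+90.. tool x at yaw
    c,s=np.cos(yaw),np.sin(yaw)
    return Rn.from_matrix(np.array([[c,s,0],[s,-c,0],[0,0,-1]])).as_quat()
def snap(c,name):
    cm=cam(c); im=optics.snapshot(c); cv2.imwrite(f"pics/{name}.png",im[:,:,::-1]); return cm,im
E
python3 - <<'E'
from h import *
T=cam("top");S=cam("scene")
print("cap wing top mid", back(T,(169.5,240.5),.195), "flange pt",back(T,(170.1,241.7),.128))
print("can top", back(T,(178.4,238.7),0))
print("handle_tip",back(T,(338.1,241.8),.11), back(S,(220.8,152.8),.11))
print("iso",back(T,(348.6,230.6),0),back(S,(206.9,176.3),0))
# knob centre at top crop (170,160)*84/400+..
print("knob",back(T,(320+170*.21,195+160*64/300),.09))
print("mat",back(T,(269.1,219.7),0), [back(T,p,.003)[:2].round(3) for p in [(233,182),(300,180),(306,257),(236,261)]])
print("tq",back(T,(165.8,177.9),.0), "flux",back(T,(200.6,163.6),0))
print("spool",back(T,(248.5,154.5),0),"tray",back(T,(311.6,161.9),0))
E
```

```text
cap wing top mid [0.49585066 0.25441002 0.195     ] flange pt [0.49364274 0.26706276 0.128     ]
can top [0.50451441 0.26774003 0.        ]
handle_tip [ 0.48084592 -0.21886963  0.11      ] [ 0.48308298 -0.22049666  0.11      ]
iso [ 0.51615848 -0.27914581  0.        ] [ 0.51105336 -0.27271017  0.        ]
knob [ 0.51705311 -0.2778033   0.09      ]
mat [ 0.55786287 -0.02472869  0.        ] [array([0.683, 0.089]), array([ 0.684, -0.129]), array([ 0.436, -0.138]), array([0.429, 0.085])]
tq [0.70321868 0.30830402 0.        ] flux [0.74787779 0.19423957 0.        ]
spool [0.77433609 0.03635273 0.        ] tray [ 0.74417376 -0.17023545  0.        ]
```

```bash
python3 - <<'E'
from h import *
iso=np.array([.515,-.277])
for a in [120,75,30]:
    d=np.array([np.cos(np.radians(a)),np.sin(np.radians(a))])
    for k in (0,180):
        q=manip.ik([*(iso+.06*d),.1],down(np.radians(a+k))); print(a,k,None if q is None else q.round(2))
for y in range(-180,180,30):
    q=manip.ik([.497,.255,.16],down(np.radians(y))); print("cap",y,None if q is None else q.round(2))
# look pose
for y in (30,-60,0): print(manip.ik([.45,-.25,.4],down(np.radians(y))))
E
```

```text
120 0 [ 0.83  0.44 -0.56  1.92  0.3   0.86  0.64]
120 180 [ 0.4   0.39 -0.03  1.93  0.01  0.82 -2.25]
75 0 [ 0.71  0.49 -0.48  1.82  0.28  0.89 -0.16]
75 180 [-0.43  0.72  1.08  1.86 -0.75  1.03 -2.43]
30 0 [ 0.57  0.53 -0.28  1.71  0.18  0.92 -0.83]
30 180 [ 1.09  0.8  -1.09  1.69  0.77  1.14  1.88]
cap -180 [ 0.23  0.54 -1.    1.8   0.51  1.09  0.62]
cap -150 [ 0.28  0.58 -1.08  1.8   0.57  1.11  1.09]
cap -120 [ 0.28  0.58 -1.08  1.8   0.57  1.11  1.62]
cap -90 [ 0.28  0.58 -1.08  1.8   0.57  1.11  2.14]
cap -60 [-1.33  0.58  1.09  1.85 -0.58  1.07 -2.63]
cap -30 [-1.09  0.43  0.72  1.85 -0.33  0.99 -2.33]
cap 0 [ 0.26  0.56 -1.05  1.8   0.55  1.1  -2.56]
cap 30 [ 0.12  0.47 -0.83  1.81  0.4   1.04 -1.91]
cap 60 [ 0.12  0.47 -0.83  1.81  0.4   1.04 -1.39]
cap 90 [ 0.18  0.5  -0.92  1.8   0.45  1.06 -0.91]
cap 120 [ 0.2   0.51 -0.95  1.8   0.47  1.07 -0.4 ]
cap 150 [ 0.21  0.53 -0.98  1.8   0.49  1.08  0.11]
[ 0.71393973  0.10512324 -0.29323877  1.58529     0.03053718  1.45568913
 -0.62847669]
[ 0.59158103  0.09919047 -0.15817603  1.5891102   0.01570526  1.45453651
 -2.18564613]
[ 0.66400043  0.1024727  -0.23798068  1.58684047  0.02427919  1.45518202
 -1.14637576]
```

```bash
python3 - <<'E'
from h import *
manip.goto([.495,-.245,.30],down(np.radians(120)))
cm,im=snap("wrist","w1")
print(status.sense()["time"],status.sense()["ee_pos"])
for n,z in [("handle_tip",.11),("isolator",0)]:
    for r in optics.spot_point("wrist",n): print(n,r["location"],r["p"],back(cm,r["location"],z))
E
```

```text
2.775 [ 0.49452586 -0.24605665  0.29966198]
handle_tip [258.9, 150.2] 0.84 [ 0.48115074 -0.21754733  0.11      ]
isolator [259.8, 184.4] 0.7 [ 0.51577861 -0.2729218   0.        ]
```

View pics/w1.png

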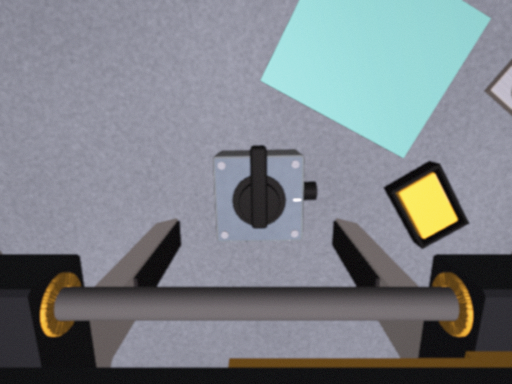

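```bash
python3 - <<'E'
from h import *
cm=cam("wrist")
c=[back(cm,p,.08)[:2] for p in [(215.5,156),(303,156),(304,239.5),(215.5,241)]]
print(np.array(c).round(4)); print("ctr",np.mean(c,0), [np.linalg.norm(c[i]-c[i-1]) for i in range(4)])
e=back(cm,(259,147),.125)[:2]; b=back(cm,(259.5,227),.125)[:2]
print("arm end",e,"back",b,np.linalg.norm(e-b),"axis",e+(b-e)*.75, np.degrees(np.arctan2(*(e-b)[::-1])))
E
```

```text
[[ 0.4382 -0.2542]
 [ 0.5362 -0.1978]
 [ 0.5985 -0.295 ]
 [ 0.4936 -0.358 ]]
ctr [ 0.51661961 -0.27626299] [np.float64(0.11764824054161196), np.float64(0.11305415032100888), np.float64(0.11548348010145001), np.float64(0.1223643422522291)]
arm end [ 0.47870814 -0.21279296] back [ 0.52747786 -0.29587847] 0.09634151310684065 axis [ 0.51528543 -0.27510709] 120.41217590244167
```

```bash
python3 - <<'E'
from h import *
ax=np.array([.516,-.2755])
def P(a,z,r=.060):
    a=np.radians(a); return [ax[0]+r*np.cos(a),ax[1]+r*np.sin(a),z],down(a)
manip.command_gripper(.40)
p,q=P(120.4,.18); manip.move_l(p,q,.2)
p,q=P(120.4,.103); manip.move_l(p,q,.1)
print(status.sense()["wrist_force"])
for a in np.arange(110,25,-10):
    p,q=P(a,.103); manip.move_l(p,q,.08); s=status.sense(); print(a,s["wrist_force"].round(1),s["moment"].round(2),s["time"])
p,q=P(28,.103); manip.move_l(p,q,.05); print(status.sense()["wrist_force"])
p,q=P(31,.103); manip.move_l(p,q,.05); print(status.sense()["wrist_force"])
p,q=P(31,.25); manip.move_l(p,q,.2)
cm,im=snap("wrist","w2")
T,_=snap("top","t2")
print(status.sense()["time"])
for n in ["handle_tip"]:
    for r in optics.spot_point("wrist",n): print(n,r["location"],r["p"],back(cm,r["location"],.11))
E
```

```text
[ 0.70334398  0.71075536 -0.00721678]
110 [-1.2 -4.5  1.2] [-1.    0.32  0.06] 5.8667
100 [-5.3 -6.2  3.1] [-1.31  1.17  0.14] 6.1917
90 [-5.4 -4.2  2.1] [-1.09  1.11  0.12] 6.5167
80 [-3.5 -2.2  1.4] [-0.58  0.72  0.06] 6.8417
70 [-0.2  0.6 -0.4] [-0.06 -0.04 -0.  ] 7.1667
60 [-0.4  0.1 -0.4] [-0.05 -0.04  0.02] 7.4917
50 [ 0.6 -0.3 -0.8] [-0.06  0.03  0.  ] 7.8167
40 [ 3.7 -5.1 -3.6] [-1.15 -0.81 -0.06] 8.1417
30 [0.  0.1 0.4] [ 0.02 -0.02 -0.01] 8.4667
[0.41384386 0.45654934 0.0005242 ]
[-0.5459719   0.96167991  0.05533303]
9.95
handle_tip [258.3, 177.6] 0.81 [ 0.57438434 -0.24245271  0.11      ]
```

View pics/w2.png

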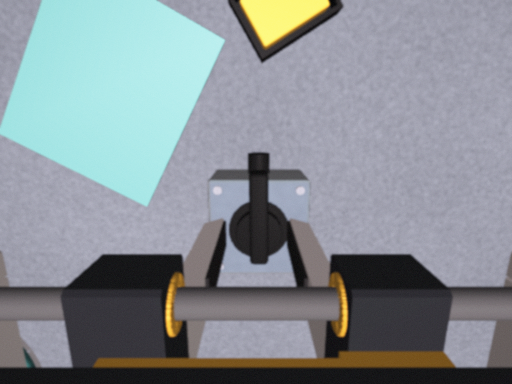

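```bash
python3 - <<'E'
from h import *
manip.command_gripper(.75)
manip.goto([.485,.245,.34],down(np.radians(33)))
cm,im=snap("wrist","w3")
s=status.sense();print(s["time"],s["ee_pos"],s["joints"].round(2))
for n,z in [("cap_wing",.18),("cap_flange",.165),("cap",.128),("can",0),("neck",.115)]:
    for r in optics.spot_point("wrist",n): print(n,r["location"],r["p"],back(cm,r["location"],z))
E
```

```text
12.575 [0.48554203 0.24402999 0.33971175] [-0.1   0.2  -0.49  1.62  0.1   1.34 -1.61]
cap_wing [247.6, 166.5] 0.89 [0.49378891 0.26048741 0.18      ]
cap_wing [301.9, 7.6] 0.61 [0.65558144 0.30044795 0.18      ]
cap_flange [248.4, 167.5] 0.83 [0.49110682 0.25815967 0.165     ]
cap_flange [299.2, 10.2] 0.7 [0.65709296 0.30225503 0.165     ]
cap [299.7, 20.6] 0.81 [0.66056255 0.2978604  0.128     ]
cap [248.6, 159.8] 0.6 [0.49407484 0.26083367 0.128     ]
```

View pics/w3.png

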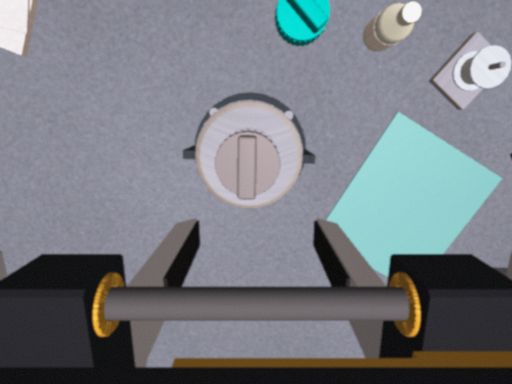

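```bash
python3 - <<'E'
from h import *
im=cv2.imread("pics/w3.png"); x,y,w=188,92,120
cv2.imwrite("pics/w3c.png",cv2.resize(im[y:y+w,x:x+w],(600,600),interpolation=cv2.INTER_CUBIC))
E
```

```text
(no output)
```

View pics/w3c.png

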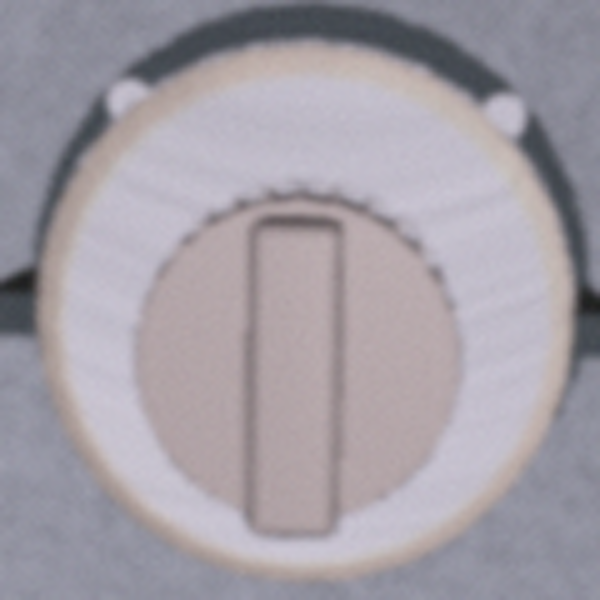

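```bash
python3 - <<'E'
from h import *
cm=cam("wrist")
f=lambda u,v,z: back(cm,(188-.4+u/5,92-.4+v/5),z)[:2]
c=np.array([f(253,229,.195),f(342,229,.195),f(337,533,.195),f(248,533,.195)])
print("wing ctr",c.mean(0),"size",[np.linalg.norm(c[i]-c[i-1]).round(4) for i in range(4)])
a=(c[0]+c[1]-c[2]-c[3]); print("ang",np.degrees(np.arctan2(a[1],a[0])))
l,r,t=f(135,362,.165),f(462,362,.165),f(298,197,.165)
print("flange",(l+r)/2,np.linalg.norm(l-r), np.linalg.norm(t-(l+r)/2))
for y in (28,88,148,152,163):
    q=manip.ik([.494,.26,.158],down(np.radians(y))); print(y,q.round(2))
E
```

```text
wing ctr [0.49317789 0.26189609] size [np.float64(0.065), np.float64(0.0184), np.float64(0.065), np.float64(0.0193)]
ang 31.63886574383282
flange [0.49344872 0.26217791] 0.07544192736521478 0.03734163789505265
28 [-0.17  0.39 -0.46  1.82  0.2   0.99 -1.8 ]
88 [-0.08  0.41 -0.57  1.81  0.26  1.   -0.79]
148 [ 0.04  0.44 -0.73  1.81  0.34  1.02  0.18]
152 [ 0.05  0.45 -0.74  1.81  0.35  1.02  0.25]
163 [ 0.07  0.45 -0.77  1.81  0.37  1.03  0.43]
```

```bash
python3 - <<'E'
from h import *
c=[.4933,.262]; q=down(np.radians(31.6))
def rep(l):
    s=status.sense(); print(l,s["time"],s["ee_pos"].round(4),s["wrist_force"].round(1),s["moment"].round(2),round(s["finger_gap"],3)); return s
manip.command_gripper(.58)
manip.move_l([*c,.22],q,.15)
manip.move_l([*c,.172],q,.08); rep("above")
z=.172
while z>.1655:
    z-=.0015; manip.move_l([*c,z],q,.03); s=rep("desc")
    if s["wrist_force"][2]>4: break
manip.command_gripper(0); rep("grip")
E
```

```text
above 15.0083 [0.4934 0.2621 0.1722] [0.2 0.5 0.1] [-0.01 -0.04  0.02] 0.579
desc 15.2583 [0.4934 0.262  0.1707] [-0.7 -0.2 -1.1] [-0.01  0.05  0.04] 0.582
desc 15.5083 [0.4933 0.262  0.169 ] [-0.1 -0.5 -0.1] [-0.02  0.    0.01] 0.584
desc 15.7583 [0.4933 0.262  0.1674] [-0.5 -0.1  0.1] [-0.01  0.04  0.  ] 0.582
desc 16.0083 [0.4932 0.262  0.1659] [-0.1 -0.4  0.2] [ 0.01 -0.03 -0.  ] 0.582
desc 16.2583 [0.4934 0.2621 0.1649] [-2.4 -1.6  8.3] [-0.36  0.51 -0.  ] 0.58
grip 16.8917 [0.4939 0.2623 0.1652] [0.8 0.6 8.7] [-0.16 -0.03 -0.01] 0.207
```

```bash
python3 - <<'E'
from h import *
c=[.4935,.262]; q=down(np.radians(31.6))
def rep(l):
    s=status.sense(); print(l,s["time"],s["ee_pos"].round(4),s["wrist_force"].round(1),s["moment"].round(2),round(s["finger_gap"],3)); return s
for z in (.162,.160,.159,.1585):
    manip.move_l([*c,z],q,.02); s=rep(z)
    if s["wrist_force"][2]>22: break
E
```

```text
0.162 17.1667 [0.494  0.2623 0.1627] [-1.4 -0.6 10.9] [-0.26  0.35 -0.01] 0.211
0.16 17.4167 [0.494  0.2623 0.1608] [-2.3 -1.8 12.7] [-0.42  0.51 -0.05] 0.212
0.159 17.6667 [0.494  0.2623 0.1599] [-2.3 -1.3 13.4] [-0.41  0.62 -0.04] 0.214
0.1585 17.9167 [0.494  0.2623 0.1594] [-2.8 -1.1 14.6] [-0.44  0.68 -0.05] 0.208
```

```bash
python3 - <<'E'
from h import *
c=[.4937,.2622]
def rep(l):
    s=status.sense(); print(l,round(s["time"],2),s["ee_pos"].round(4),s["wrist_force"].round(1),s["moment"].round(2),round(s["finger_gap"],3)); return s
manip.move_l([*c,.1578],down(np.radians(31.6)),.02); rep("pr")
for d in (5,10,15,20):
    manip.move_l([*c,.1578],down(np.radians(31.6+d)),.05); s=rep(d)
    if abs(s["moment"][2])>.8: break
E
```

```text
pr 18.17 [0.494  0.2623 0.1587] [-4.  -2.6 14.4] [-0.69  0.96  0.  ] 0.211
5 18.42 [0.4942 0.2626 0.1588] [-2.  -1.5 14.2] [-0.45  0.67  0.1 ] 0.212
10 18.67 [0.4944 0.2626 0.1589] [-2.  -1.1 14.7] [-0.24  0.47  0.16] 0.208
15 18.92 [0.4944 0.2628 0.1589] [-2.  -0.3 14.9] [-0.17  0.39  0.06] 0.208
20 19.17 [0.4945 0.2628 0.159 ] [-1.4 -0.5 13.9] [-0.08  0.26  0.1 ] 0.207
```

```bash
python3 - <<'E'
from h import *
c=[.4938,.2622]
def rep(l):
    s=status.sense(); a=np.degrees(np.arctan2(*(Rn.from_quat(s["ee_rot"]).as_matrix()[:2,0][::-1]))); print(l,round(a-31.6,1),round(s["time"],2),s["ee_pos"].round(4),s["wrist_force"].round(1),s["moment"].round(2),round(s["finger_gap"],3)); return s
for d in range(26,123,6):
    manip.move_l([*c,.1575],down(np.radians(31.6+min(d,121))),.05); s=rep(d)
    if abs(s["moment"][2])>.8 or s["wrist_force"][2]>40: break
cm,im=snap("wrist","w4"); snap("scene","s4")
E
```

```text
26 26.1 19.43 [0.4946 0.2629 0.1587] [-1.4 -0.5 14.5] [-0.02  0.32  0.13] 0.21
32 32.1 19.68 [0.4946 0.263  0.1587] [-1.1  0.5 15. ] [0.05 0.25 0.13] 0.211
38 38.1 19.94 [0.4947 0.263  0.1587] [-1.1  0.8 15.3] [0.01 0.17 0.12] 0.211
44 44.0 20.2 [0.4947 0.263  0.1587] [-0.7  0.7 14.8] [0.11 0.17 0.16] 0.209
50 50.1 20.46 [0.4947 0.2631 0.1587] [-0.6  0.9 14.2] [0.11 0.2  0.12] 0.209
56 56.1 20.72 [0.4947 0.2631 0.1587] [-0.2  1.5 14.3] [0.15 0.15 0.11] 0.211
62 62.1 20.98 [0.4946 0.2631 0.1587] [-0.3  1.8 15.4] [0.13 0.09 0.1 ] 0.211
68 68.1 21.23 [0.4946 0.2631 0.1587] [-0.5  1.2 15.3] [0.17 0.12 0.15] 0.211
74 74.0 21.49 [0.4947 0.263  0.1587] [-0.2 -0.1 15.6] [0.16 0.13 0.18] 0.208
80 80.1 21.75 [0.4946 0.2631 0.1587] [-0.4  1.4 14.4] [0.14 0.13 0.09] 0.214
86 86.1 22.01 [0.4946 0.2631 0.1587] [-0.1  0.  14.8] [0.19 0.13 0.11] 0.209
92 92.1 22.27 [0.4946 0.2631 0.1587] [-0.6  1.3 14.3] [0.2  0.12 0.06] 0.213
98 98.1 22.52 [0.4945 0.2631 0.1586] [-1.1  0.8 14.8] [0.09 0.3  0.08] 0.21
104 104.1 22.78 [0.4944 0.263  0.1586] [-1.5  0.5 14. ] [0.04 0.33 0.17] 0.208
110 110.1 23.04 [0.4944 0.263  0.1586] [-0.8  1.4 15. ] [0.12 0.36 0.12] 0.209
116 116.1 23.3 [0.4945 0.263  0.1586] [-1.4  0.7 14.9] [0.11 0.21 0.1 ] 0.208
122 121.0 23.55 [0.4945 0.2631 0.1586] [-0.8  1.  15. ] [0.07 0.17 0.12] 0.212
```

View pics/w4.png

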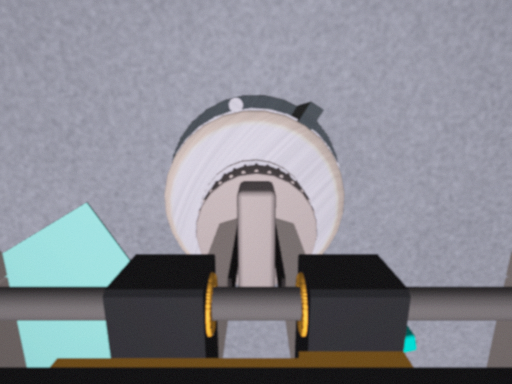

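```bash
python3 - <<'E'
from h import *
c=[.4942,.2628]; q=down(np.radians(152.6))
def rep(l):
    s=status.sense(); print(l,round(s["time"],2),s["ee_pos"].round(4),s["wrist_force"].round(1),s["moment"].round(2),round(s["finger_gap"],3)); return s
ok=True
for z in (.162,.165,.168,.171,.176,.182,.19,.2,.21):
    manip.move_l([*c,z],q,.03 if z<.18 else .06); s=rep(z)
    if s["wrist_force"][2]<-9: ok=False;break
if ok: manip.move_l([*c,.27],q,.12); rep("up")
snap("scene","s5"); snap("wrist","w5")
E
```

```text
0.162 23.95 [0.4945 0.2631 0.1628] [-2.8 -1.8 10.8] [-0.29  0.42  0.08] 0.214
0.165 24.2 [0.4945 0.2631 0.1656] [ 0.2 -1.5  7.7] [-0.08  0.2   0.04] 0.211
0.168 24.45 [0.4944 0.2629 0.1682] [0.5 0.8 6. ] [ 0.07 -0.15 -0.04] 0.21
0.171 24.7 [0.4941 0.2626 0.1709] [-0.3 -0.6 -0.8] [ 0.04 -0.13 -0.01] 0.212
0.176 25.02 [0.4943 0.2628 0.1762] [-0.3  0.6 -0.8] [-0.01 -0.09  0.05] 0.212
0.182 25.27 [0.4944 0.2629 0.1824] [ 0.5  0.2 -1.8] [ 0.05 -0.12  0.02] 0.211
0.19 25.55 [0.4944 0.2629 0.1904] [ 0.1  0.5 -1.3] [ 0.02 -0.14  0.  ] 0.208
0.2 25.87 [0.4944 0.2629 0.2004] [ 0.4  0.2 -1.3] [ 0.05 -0.12  0.02] 0.208
0.21 26.18 [0.4944 0.2629 0.2104] [-0.5  0.6 -2.3] [ 0.05 -0.08 -0.03] 0.213
up 26.83 [0.4941 0.2625 0.2694] [-0.5 -0.4 -1.7] [-0.03 -0.15 -0.01] 0.208
```

View pics/s5.png

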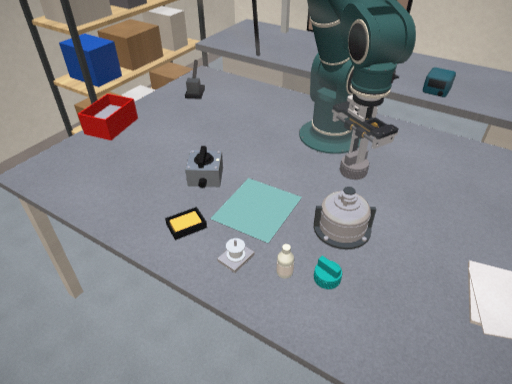

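View pics/w5.png

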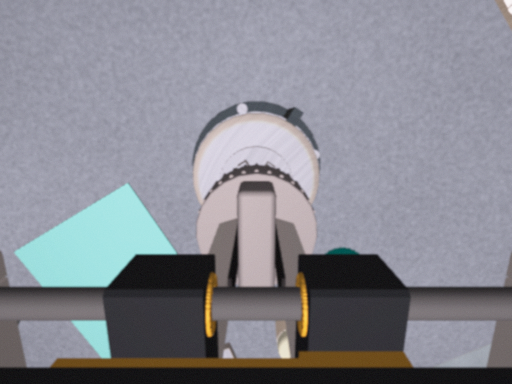

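```bash
python3 - <<'E'
from h import *
q=down(np.radians(100)); c=[.556,-.024]
def rep(l):
    s=status.sense(); print(l,round(s["time"],2),s["ee_pos"].round(4),s["wrist_force"].round(1),round(s["finger_gap"],3)); return s
manip.goto([*c,.22],q); rep("over")
manip.move_l([*c,.08],q,.12)
manip.move_l([*c,.046],q,.05); b=rep("near")["wrist_force"][2]
z=.046
while z>.035:
    z-=.001; manip.move_l([*c,z],q,.015); s=rep(z)
    if s["wrist_force"][2]>b+3: break
manip.dwell(.2); rep("set")
E
```

```text
over 28.07 [ 0.5561 -0.0221  0.2203] [-0.3  1.2 -1.1] 0.212
near 30.23 [ 0.5561 -0.0239  0.0462] [ 0.3  0.1 -1.8] 0.209
0.045 30.48 [ 0.5561 -0.0241  0.0451] [-0.1  0.4 -0.8] 0.212
0.044 30.73 [ 0.556 -0.024  0.044] [-0.2 -0.5 -1.8] 0.208
0.043 30.98 [ 0.556  -0.024   0.0429] [-0.5 -0.1 -2.4] 0.212
0.041999999999999996 31.23 [ 0.556 -0.024  0.042] [ 1.1 -0.2 -2. ] 0.212
0.040999999999999995 31.48 [ 0.556  -0.024   0.0409] [-0.2  0.4 -2.3] 0.212
0.039999999999999994 31.73 [ 0.5561 -0.024   0.0403] [-0.9 -1.6  5.9] 0.21
set 31.93 [ 0.5562 -0.024   0.0403] [-2.7 -0.7  6.2] 0.206
```

```bash
python3 - <<'E'
from h import *
q=down(np.radians(100)); c=[.556,-.024]
manip.command_gripper(.6)
manip.move_l([*c,.09],q,.06); manip.move_l([*c,.25],q,.2)
manip.goto([.42,-.024,.33],q); manip.dwell(.5)
snap("wrist","w6"); snap("scene","s6"); T,_=snap("top","t6")
for r in optics.spot_point("top","cap"): print(r["location"],r["p"],back(T,r["location"],.003))
s=status.sense(); print(s["time"],s["wrist_force"].round(1))
E
```

```text
[165.4, 176.8] 0.98 [0.70633687 0.30893787 0.003     ]
[267.6, 221.3] 0.63 [ 0.5526432  -0.01960764  0.003     ]
35.9833 [-0.1 -0.1 -0.3]
```

View pics/w6.png

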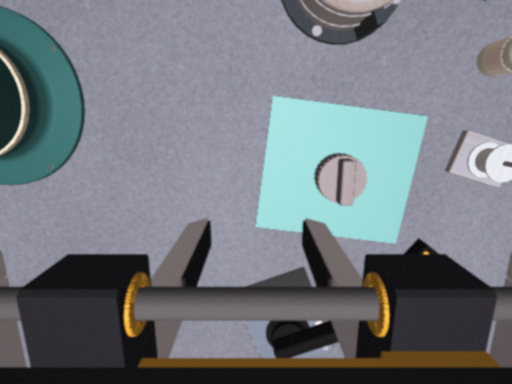

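View pics/s6.png

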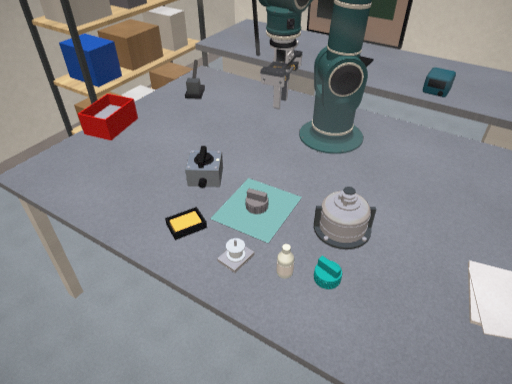

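View pics/t6.png

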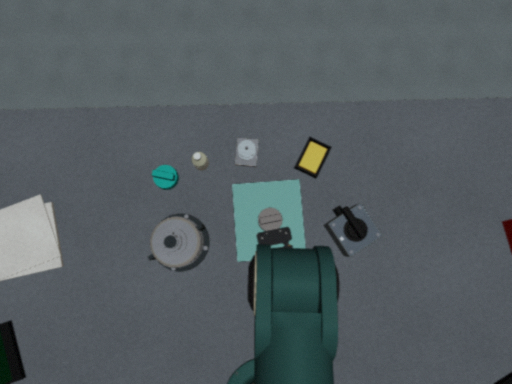

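The pictures show the cap upright in the middle of the mat (wrist 341,180; scene 257,200). The isolator handle points to its "on" side (top 352,222), the neck is bare (scene 349,192), and the bystanders are where they stood. I'm handing the job in.

```bash
python3 - <<'E'
from h import *
workorder.sign_off(); print(status.sense()["time"])
E
```

```text
the job is handed in; nothing more can be done
the job is handed in; nothing more can be done
```

The job is done and handed in at about 36 s of the 72 s allowed.

- **Isolator:** I turned it on first, a quarter turn clockwise. It snapped over past half-way, and the last wrist and top pictures show the handle in the "on" position.
- **Cap:** I gripped the grey cap by its wing and pressed it down about 6 mm. I turned it 121° anticlockwise without stopping and lifted it straight off. The downward force was about 15 N, well under the 80 N limit, and there was no resistance when it came free.
- **Placing:** I set the cap down right way up near the middle of the mat, with about 6 N of contact force. The last pictures show it wholly on the mat.
- **Other things:** The spool, flux bottle, sponge tray and turquoise look-alike look unmoved, and the gripper was touching nothing.

One small disagreement: the network's top-view position for the cap on the mat was about 5 mm from where I released it. That doesn't matter, because the cap is about 70 mm inside the mat's nearest edge. No check failed.

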